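# Close the samovar: turn its lid onto the locating pin and press it home

## Robot

A 6-joint arm with a two-finger parallel gripper is mounted at the origin on the work surface. World frame = base frame: x ahead of the robot, y to its left, z up, the work surface at z = 0. Lengths are in m, angles in degrees, forces in N, time in s.
With the tool pointing down it reaches from about 0.3 to 0.75 m from the base axis. Payload 8.5 kg.
Tool frame: the origin (TCP) lies between the finger pads; the fingertips stand 25 mm ahead of it and the grasp point (between the pads) lies 6 mm ahead of it; x points along the fingers, y is the direction in which the jaws open and shut, and the axes are right-handed (so a half turn about x gives the same grasp; the last joint's range is limited). The gripper opens to 85 mm and grips with 20 to 120 N. Pads are 22 mm wide; open, the fingers measure 114 mm over their backs; the gripper's body (76 mm by 85 mm) begins 54 mm behind the grasp point. The pads swing forward as they close: fully open they stand 13 mm farther back than shut.
Start: joints at [-87.393, 21.807, 74.336, -0, 83.858, -12.336], TCP at [0.142, -0.531, 0.256] pointing down, gripper open.
Joint ranges: [-178.18, 178.18], [-50.72, 133.34], [12.68, 142.11], [-81.47, 261.47], [9.98, 163.14], [-165.26, 165.26]. Speed limits (degrees/s): [136.94, 136.94, 180, 180, 180, 180].

## Interface

Orientations are given as a 3x3 rotation matrix whose columns are the frame's x, y, z axes.
In Python, from rig import sensors, get_image, workorder gives the robot as it stands.
- The arm moves only by the tool arm_command, never from a script. Its argument "plan" is a list that holds one entry, the list of rows, each a list of 6 numbers: the shift along the tool's x, y, z in units of 25 mm (1.0 is 25 mm), then the turn, a rotation vector about the tool's x, y, z in units of 6 degrees (1.0 is 6 degrees). In form: [[[dx, dy, dz, ax, ay, az], ...]]. A call has 1 to 10 rows; each row is the pose to reach, as a shift and turn from the pose commanded when the call began, along the tool's axes at that moment; what a row does not reach only later rows make up. A row lasts 1/10 s, in which the tool goes at most 50 mm and 8.59 degrees, less where a joint would pass 70% of its speed; a pose out of reach is approached as far as the arm can. A call with a gripper value outside its range is refused whole. "jaw" is the closure, from 0 (fully open) to 1 (shut), set as the call begins (left out, the last holds). The fingers move at their own pace and stop on an object; "newtons" is the grip in N (left out, the last holds). Time passes only in rows, so rows that repeat a pose let the fingers close. It gives the time, the measured TCP pose, the force and the opening at its end, in the units of the state.
- sensors.observe(): the state, without advancing time (a new reading comes with each control period).
- get_image(name): name is "side" or "top"; returns a dict with "img" (384x512x3 uint8, red, green, blue), "fx", "fy", "cx", "cy" (pixels), "dist" ([k1, k2, p1, p2, k3] as OpenCV has them; the pictures are not rectified), "T" (4x4, takes a point from camera to world coordinates). Camera axes: x right, y up, looking along -z (the intrinsics and any distortion apply to the point x, -y, -z); pixel columns grow to the right and rows downward; lengths in m; the calibration is good to about 2 mm. A picture is of the moment at which its call begins. There is no depth.
- workorder.close_job(): hands the job in, once; it reports no verdict.
The state is a dict: "time_s": time; "q": joint angles; "qvel": joint speeds; "joint_efforts": joint torques, N m; "position": TCP position; "tool_rot": TCP orientation; "ft_force": force on the tool from outside, world axes, zero at the start; "wrist_torque": the same for the moment, N m; "grip_width": finger opening in m.
Only numpy, scipy, OpenCV 4.12 (cv2) and the standard library are available. Lean on these libraries where they do the work, as an engineer would, in place of code of your own. Each camera call takes 0.05 s, during which the arm holds its last target. There are 200 camera calls.

## Task

The samovar has just been filled and its lid put back askew, so that it rides on top of the locating pin above the tap. Without pinching or lifting the lid, push it round with a fingertip against one of its two upright knobs until the notch in its rim meets the pin, then press the lid down on its middle, firmly but without undue force, until it is fully home and flush all round. Leave the teapot, the jar and the spoon where they are, and finish with the gripper clear of everything.

Things in the scene. Friction and masses are not known exactly. Their poses are not given: they have to be found in the camera images.
- samovar: Stainless electric samovar, fixed to the table, 180 mm across its belly. Origin on the table under its centre, z up its axis, x towards its tap, which sticks out 151 mm from the axis, 58 to 140 mm high. Black handles at its +y and -y sides reach 127 mm out, 178 mm high.
- neck_rim (a point): Centre of the flat rim of the samovar's neck, 215 mm above the table, on its axis; opening 130 mm across. Two hidden sprung clips in the neck, 35 degrees either side of the pin, hold that side of the lid about 5 mm up until it is pressed past them with roughly 5 to 12 N at its middle.
- pin_tip (a point): Centre of the top of the locating pin, an upright steel pin 10 mm in diameter on a lug at the rim, 80 mm from the samovar's axis on the tap's side (its +x); the pin stands 8 mm above the rim.
- lid: Loose steel lid, 0.3 to 0.5 kg, lying in the neck, free to turn either way. Origin on its axis at the underside of its flange, z up, x through the notch. Flange 164 mm across, 5 mm thick, with one notch in its edge 16 mm wide, 11 mm deep. Riding on the pin the lid leans 3 degrees, lying on the rim at the side opposite the pin, origin 4 mm above the rim, and turns under 2 to 6 N at a knob; home, the flange lies on the rim and the origin is at rim height.
- notch (a point): Point in the lid's notch that belongs on the pin: 80 mm from the lid's axis, level with the flange's top. When the notch is over the pin the lid drops 2 to 3 mm on that side, onto clips, and the pin, now in the notch, stops it turning more than about 2 degrees either way.
- boss_top (a point): Centre of the flat top of the lid's black boss, 38 mm across, on the lid's axis, 17 mm above the lid's origin: the place to press, never with more than 35 N. Round it a step 70 mm across, its top 10 mm above the lid's origin.
- knob_left (a point): Centre of the top of one upright knob, 20 mm in diameter, standing 31 mm above the flange, 52 mm from the lid's axis on the lid's +y side (a quarter turn anticlockwise of the notch seen from above).
- knob_right (a point): Centre of the top of the other, equal knob, 52 mm from the lid's axis on its -y side.
- teapot: Bystander: loose glass teapot with a steel lid, 132 mm over body, 122 mm high, spout along its +x to 103 mm and handle along -x to 100 mm. Origin under its centre.
- jar: Bystander: loose clear plastic tea jar with a white twist cap, 80 mm across, 114 mm high. Origin under its centre.
- spoon: Bystander: loose steel teaspoon, 139 mm long, 34 mm wide at the bowl, lying on the table along its x, bowl towards +x. Origin under its centre.
There are look-alikes about, which are no part of the job. Several things have the shape of the lid; the one meant has the colours described above.

How it is judged (in metres and radians):
On the way, in this order (a step that is already met when the one before it is completed fails the run):
1. the lid's notch is brought to the pin (within 6 mm) (horizontal distance between notch and pin_tip below 0.006 m).
2. the lid is pressed home onto the rim with the pin in its notch (z of lid in the frame of samovar between 0.212 and 0.217 m and z of notch in the frame of samovar below 0.222 m and angle between lid's own z axis and vertical below 0.02 rad and horizontal distance between notch and pin_tip below 0.006 m), for 0.2 s.
At the end, for the whole second after the job is handed in: The lid is at rest, home on the rim (its flange less than 2 mm above the rim at the axis and at the notch, tilted less than 0.02 rad), its notch on the pin (6 mm), and the teapot, jar and spoon are within 25 mm of where they stood (all of step 2 and linear speed of lid below 0.01 m/s and distance of each of teapot, jar, spoon from where it was at the start of the episode below 0.025 m); the robot touches nothing.
It fails at once if the lid is lifted (more than 16 mm above the rim) or tipped up (over 0.15 rad) (z of lid in the frame of samovar above 0.231 m or angle between lid's own z axis and vertical above 0.15 rad).
It fails at once if the lid is pinched or forced (the gripper's contact with it exceeds 38 N) (contact force between the fingers and lid above 38 N).
It fails at once if the teapot, jar or spoon is pushed away or knocked over (distance of any of teapot, jar, spoon from where it was at the start of the episode above 0.025 m or angle between any of teapot, jar's own z axis and vertical above 0.3 rad).
It also fails if it takes over 51 s, if anything falls off the work surface, if the arm or the gripper's body presses on something with over 40 N, if the wrist force passes 120 N, or if a joint passes its speed limit or range.

## Working session

There is one attempt and no reset: what is moved stays moved. The work goes in short steps, Python scripts to look and compute and a tool call to move; the robot and the scene stay as the last step left them, time stands still between calls to the robot, and variables do not carry over. Pictures are saved under pics/ and viewed, about 8 in all and at most 12, crops included, and the job is handed in when it is done.

Besides the shell and the picture viewer there is one more tool, called after "Emit:" in YAML: its name, and indented under it one key for each argument. arm_command: Moves the arm, as the interface text tells. Its arguments: {"type":"object","properties":{"plan":{"type":"array","items":{"type":"array","items":{"type":"array","items":{"type":"number"}}}},"jaw":{"type":"number"},"newtons":{"type":"number"}},"required":["plan"]}

```bash
mkdir -p pics; cat > h.py <<'E'
import numpy as np, cv2
from rig import sensors, get_image, workorder
def snap(n,f):
    d=get_image(n); cv2.imwrite('pics/'+f,d['img'][:,:,::-1]); np.save('pics/'+n+'.npy',d,allow_pickle=True); return d
def load(n): return np.load('pics/'+n+'.npy',allow_pickle=True).item()
def K(d): return np.array([[d['fx'],0,d['cx']],[0,d['fy'],d['cy']],[0,0,1.]])
def ray(d,u,v):
    p=cv2.undistortPoints(np.array([[[u,v]]],float),K(d),np.array(d['dist'],float))[0,0]
    T=np.array(d['T']); return T[:3,3],T[:3,:3]@np.array([p[0],-p[1],-1])
def atz(d,u,v,z):
    o,r=ray(d,u,v); return o+r*(z-o[2])/r[2]
def proj(d,P):
    T=np.array(d['T']); c=(np.atleast_2d(P)-T[:3,3])@T[:3,:3]; c=c*[1,-1,-1]
    return cv2.projectPoints(c,np.zeros(3),np.zeros(3),K(d),np.array(d['dist'],float))[0][:,0]
E
python3 - <<'E'
from h import *
a=snap('top','t0.png');b=snap('side','s0.png')
for d in(a,b): print(np.round(d['T'],3),d['fx'])
s=sensors.observe();print(s)
im=np.hstack([a['img'],b['img']])[:,:,::-1]
E
```

```text
[[ 0.018  0.986 -0.168  0.398]
 [-1.     0.017 -0.008  0.022]
 [-0.005  0.168  0.986  1.258]
 [ 0.     0.     0.     1.   ]] 484.86791733714995
[[-0.724  0.395 -0.566  0.044]
 [-0.69  -0.398  0.605  0.595]
 [ 0.014  0.828  0.56   0.705]
 [ 0.     0.     0.     1.   ]] 425.22435108502646
{'time_s': 0.1, 'q': array([-8.73938125e+01,  2.18372579e+01,  7.43775535e+01,  2.58052640e-04,
        8.38593253e+01, -1.23353764e+01]), 'qvel': array([ 0.11948863, -0.16208234, -0.153975  , -0.02171475,  0.0588046 ,
        0.07137853]), 'joint_efforts': array([ 3.97610158e-03, -4.49216545e+01, -2.31655455e+01, -1.65708207e-04,
        3.64593994e-03,  1.12949232e-05]), 'position': array([ 0.14180068, -0.53117463,  0.25578912]), 'tool_rot': array([[-5.43627166e-05,  2.57833258e-01, -9.66189427e-01],
       [ 1.29279505e-03, -9.66188603e-01, -2.57833111e-01],
       [-9.99999163e-01, -1.26310142e-03, -2.80800923e-04]]), 'ft_force': array([ 0.26978233, -0.47465129,  0.01695367]), 'wrist_torque': array([-0.01191288, -0.00312174, -0.04016831]), 'grip_width': 0.08543603642754309}
```

View pics/t0.png

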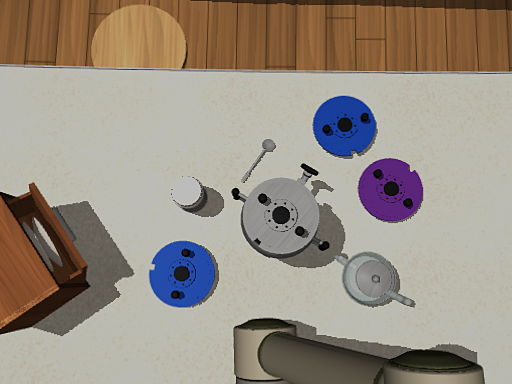

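View pics/s0.png

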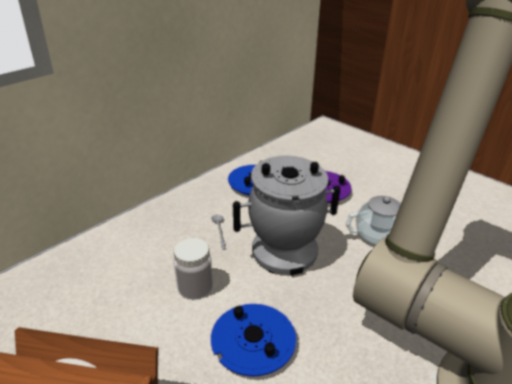

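The top view shows the samovar at about (281,216), with the tap near (309,170) and the handles at (236,193) and (324,245). The lid's knobs are at (263,198) and (301,231), and there is a dark notch near (257,241). I'll enlarge this area.

```bash
python3 - <<'E'
from h import *
a=load('top')['img'][155:275,225:345,::-1]
cv2.imwrite('pics/t0c.png',cv2.resize(a,None,fx=5,fy=5,interpolation=cv2.INTER_CUBIC))
E
```

```text
(no output)
```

View pics/t0c.png

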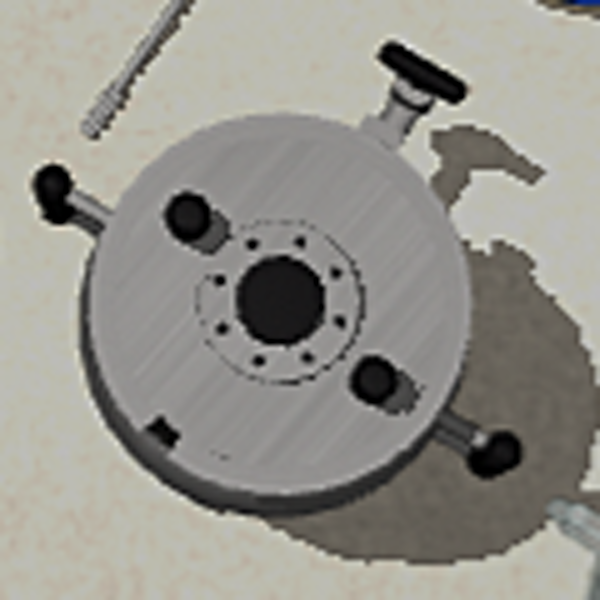

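The crop gives these full-image pixels:

| Feature | Pixel (u, v) |
|---|---|
| Boss | (280.8, 214.6) |
| Knobs | (262.2, 197.8) and (299.2, 230.6) |
| Notch | (257.2, 241), perpendicular to the knob line as it should be |
| Tap | (306.4, 173) |
| Handle tips | (235, 192.5) and (323.6, 245) |

I'll check both views against the known geometry.

```bash
python3 - <<'E'
from h import *
t=load('top');s=load('side')
def cen(d,u,v,r=8):
    g=d['img'].max(2).astype(int); n,l,st,c=cv2.connectedComponentsWithStats((g<50).astype(np.uint8))
    dd=np.hypot(*(c-[u,v]).T); dd[0]=1e9; i=dd.argmin(); return c[i].round(1),st[i,4]
for nm,u,v,us,vs,z in [('boss',280.8,214.6,290,173,.236),('kA',262.2,197.8,314,168,.254),('kB',299.2,230.6,266,170,.254)]:
    c,n=cen(t,u,v); cs,ns=cen(s,us,vs)
    print(nm,c,n,'top@z',atz(t,*c,z)[:2].round(4),'side',cs,ns,atz(s,*cs,z)[:2].round(4))
B=atz(t,280.8,214.6,.236)
N=atz(t,257.2,241,.215)
for nm,u,v,z in [('notch',257.2,241,.217),('tapTop',306.4,173,.14),('hL',235,192.5,.178),('hR',323.6,245,.178)]:
    p=atz(t,u,v,z); d=p-B; print(nm,p.round(4),'ang',np.degrees(np.arctan2(d[1],d[0])).round(1),'r',np.hypot(*d[:2]).round(4))
h=atz(t,235,192.5,.178)-atz(t,323.6,245,.178); print('handle dir',np.degrees(np.arctan2(h[1],h[0])),np.hypot(*h[:2]))
E
```

```text
boss [280.8 214.7] 241 top@z [ 0.5256 -0.0175] side [289.5 172.3] 131 [ 0.5202 -0.0122]
kA [262.3 198.2] 72 top@z [0.5575 0.0223] side [314.  167.9] 70 [ 0.4771 -0.0384]
kB [299.5 230.6] 74 top@z [ 0.491  -0.0559] side [265.5 169.4] 78 [0.5443 0.0372]
notch [0.4705 0.0316 0.217 ] ang 138.4 r 0.074
tapTop [ 0.6374 -0.0803  0.14  ] ang -29.4 r 0.128
hL [0.5815 0.0842 0.178 ] ang 61.3 r 0.116
hR [ 0.4672 -0.1151  0.178 ] ang -121.0 r 0.1138
handle dir 60.153699272224905 0.22975500320796285
```

The lid is centred at about (0.5245, -0.0165), with the notch at about 139° and the pin at about -30°. It needs about 169° clockwise, pushing knob_left (now at -130°) clockwise. First I'll shut the jaws, raise the tool and go over.

Emit:
arm_command:
  plan:
    - [[-2,0,0,0,0,0],[-4,0,0,0,0,0],[-4,-1.2,-1.6,-1.4,0,0],[-4,-2.4,-3.2,-2.8,0,0],[-4,-3.6,-4.9,-4.2,0,0],[-4,-4.8,-6.5,-5.6,0,0],[-4,-6,-8.2,-7,0,0],[-4,-7.2,-9.8,-8.4,0,0],[-4,-8.4,-11.5,-9.8,0,0],[-4,-9.6,-13,-11.2,0,0]]
  jaw: 1
  newtons: 20

```text
time_s: 1.1
position: [0.3924, -0.2172, 0.3562]
tool_rot: [[-0.0, 0.991, -0.131], [0.0, -0.131, -0.991], [-1.0, -0.0, -0.0]]
ft_force: [0.7, -0.9, -1.1]
grip_width: 0.0002
```

```bash
cat >> h.py <<'E'
C=np.array([.5245,-.0165])
def rel(xy,z,psi,s=None):
    """row (units) to bring TCP to xy,z with tool z axis at world angle psi (deg), tool pointing down"""
    from scipy.spatial.transform import Rotation as R
    s=s or sensors.observe(); R0=np.array(s['tool_rot']); a=np.radians(psi)
    zt=np.array([np.cos(a),np.sin(a),0]); xt=np.array([0,0,-1.]); R1=np.c_[xt,np.cross(zt,xt),zt]
    d=R0.T@(np.r_[xy,z]-s['position'])/.025; w=R.from_matrix(R0.T@R1).as_rotvec(degrees=True)/6
    return np.r_[d,w].round(2)
def pol(phi,r=.052): return C+r*np.array([np.cos(np.radians(phi)),np.sin(np.radians(phi))])
def show():
    s=sensors.observe(); p=s['position']; z=s['tool_rot'][:,2]; y=p[:2]-C
    print('t',round(s['time_s'],2),'p',p.round(4),'psi',np.degrees(np.arctan2(z[1],z[0])).round(1),'phi',np.degrees(np.arctan2(y[1],y[0])).round(1),'r',np.hypot(*y).round(4),'F',s['ft_force'].round(1),'q',s['q'].round(0),'w',round(s['grip_width'],4)); return s
E
python3 -c "
from h import *
show(); print(rel(pol(-95),.33,-7))"
```

```text
t 1.1 p [ 0.3924 -0.2172  0.3562] psi -97.5 phi -123.4 r 0.2402 F [ 0.7 -0.9 -1.1] q [-44.   8.  77.   0.  95. -37.] w 0.0002
[  1.05   4.28  -6.57 -15.09  -0.     0.  ]
```

Emit:
arm_command:
  plan:
    - [[0.1,0.5,-0.8,-1.4,0,0],[0.2,1,-1.6,-2.8,0,0],[0.3,1.6,-2.4,-4.2,0,0],[0.4,2.1,-3.2,-5.6,0,0],[0.5,2.6,-4,-7,0,0],[0.6,3.1,-4.8,-8.4,0,0],[0.7,3.6,-5.5,-9.8,0,0],[0.8,4,-6.2,-11.2,0,0],[0.9,4.2,-6.5,-12.6,0,0],[1.0,4.28,-6.57,-14,0,0]]

```text
time_s: 2.1
position: [0.5204, -0.0699, 0.3307]
tool_rot: [[-0.001, 0.232, 0.973], [0.001, 0.973, -0.232], [-1.0, 0.0, -0.001]]
ft_force: [0.0, -0.6, 0.1]
grip_width: 0.0001
```

```bash
python3 -c "
from h import *
show(); print(rel(pol(-93),.263,-5))
t=snap('top','t1.png');s=snap('side','s1.png')
a=cv2.resize(t['img'][155:275,225:345],None,fx=4,fy=4,interpolation=2)
b=cv2.resize(s['img'][90:240,200:290+0+0],None,fx=3.2,fy=3.2,interpolation=2)
b=cv2.resize(s['img'][100:220,220:300],None,fx=4,fy=4,interpolation=2)
cv2.imwrite('pics/c1.png',np.hstack([a,b])[:,:,::-1])"
```

```text
t 2.1 p [ 0.5204 -0.0699  0.3307] psi -13.4 phi -94.4 r 0.0536 F [ 0.  -0.6  0.1] q [-21.  17.  70.   0.  94. -97.] w 0.0001
[ 2.71  0.07  0.04 -1.41 -0.01 -0.  ]
```

View pics/c1.png

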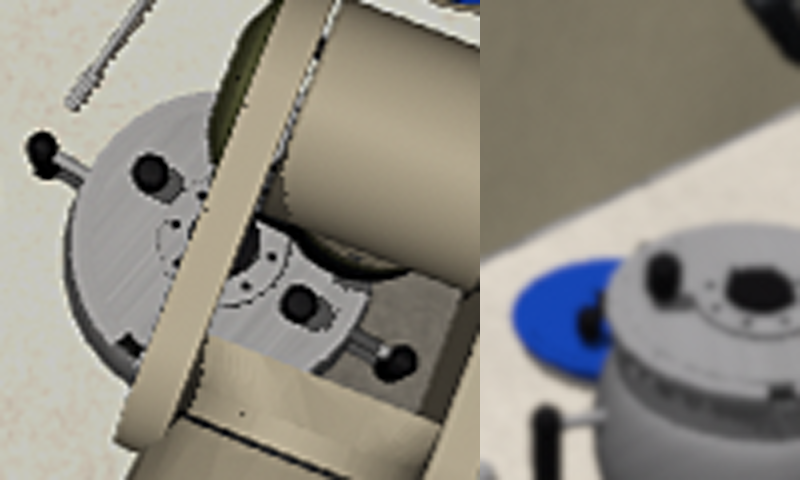

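The top view shows the knobs and notch unchanged. The fingers are above the lid, hidden under the wrist, and the side crop missed the tool. Next I'll descend to tips at about 0.237 on the trailing side of knob_left, watching the force.

Emit:
arm_command:
  plan:
    - [[0.4,0.02,0,-0.3,0,0],[0.8,0.05,0,-0.6,0,0],[1.2,0.07,0.04,-0.9,0,0],[1.6,0.07,0.04,-1.2,0,0],[2.0,0.07,0.04,-1.4,0,0],[2.3,0.07,0.04,-1.4,0,0],[2.6,0.07,0.04,-1.4,0,0],[2.75,0.07,0.04,-1.4,0,0],[2.75,0.07,0.04,-1.4,0,0]]

```text
time_s: 3.1
position: [0.5212, -0.0694, 0.2621]
tool_rot: [[-0.001, 0.096, 0.995], [0.0, 0.995, -0.096], [-1.0, 0.0, -0.001]]
ft_force: [-0.2, -0.2, 0.3]
grip_width: -0.0002
```

```bash
cat >> h.py <<'E'
def stroke(phis,z=.262,r=.052):
    s=show()
    print([list(map(float,rel(pol(p,r),z,p+88,s)[[0,1,2,3]])) for p in phis])
E
python3 -c "
from h import *
stroke([-96,-99,-102,-105,-108,-112,-116,-120,-124,-128])"
```

```text
t 3.1 p [ 0.5212 -0.0694  0.2621] psi -5.5 phi -93.5 r 0.053 F [-0.2 -0.2  0.3] q [ -20.   19.   77.   -0.   83. -105.] w -0.0002
[[0.01, 0.04, -0.09, 0.42], [0.01, 0.04, -0.2, 0.92], [0.01, 0.05, -0.31, 1.42], [0.01, 0.07, -0.42, 1.92], [0.01, 0.09, -0.52, 2.42], [0.01, 0.13, -0.66, 3.09], [0.01, 0.17, -0.8, 3.75], [0.01, 0.23, -0.94, 4.42], [0.01, 0.29, -1.07, 5.09], [0.01, 0.37, -1.19, 5.75]]
```

Emit:
arm_command:
  plan:
    - [[0,0.04,-0.09,0.4,0,0],[0,0.04,-0.2,0.9,0,0],[0,0.05,-0.31,1.4,0,0],[0,0.07,-0.42,1.9,0,0],[0,0.09,-0.52,2.4,0,0],[0,0.13,-0.66,3.1,0,0],[0,0.17,-0.8,3.75,0,0],[0,0.23,-0.94,4.4,0,0],[0,0.29,-1.07,5.1,0,0],[0,0.37,-1.19,5.75,0,0]]

```text
time_s: 4.1
position: [0.4931, -0.0578, 0.2632]
tool_rot: [[0.002, 0.645, 0.764], [-0.001, 0.764, -0.645], [-1.0, 0.001, 0.003]]
ft_force: [1.1, -2.7, -0.9]
grip_width: 0.0
```

```bash
python3 -c "
from h import *
stroke([-132,-137,-142,-147,-152,-157,-162,-167,-172,-177])
t=snap('top','t2.png');s=snap('side','s2.png')
a=cv2.resize(t['img'][155:275,225:345],None,fx=4,fy=4,interpolation=2)
b=cv2.resize(s['img'][130:220,230:350],None,fx=3,fy=3,interpolation=2)
b=cv2.copyMakeBorder(b[:, :320],0,210,0,0,cv2.BORDER_CONSTANT)
cv2.imwrite('pics/c2.png',np.hstack([a,b])[:,:,::-1])"
```

```text
t 4.1 p [ 0.4931 -0.0578  0.2632] psi -40.2 phi -127.3 r 0.0519 F [ 1.1 -2.7 -0.9] q [-20.  16.  82.  -0.  82. -70.] w 0.0
[[0.05, -0.01, -0.17, 0.64], [0.05, 0.01, -0.35, 1.47], [0.05, 0.04, -0.53, 2.31], [0.05, 0.08, -0.71, 3.14], [0.05, 0.14, -0.88, 3.97], [0.05, 0.22, -1.04, 4.81], [0.04, 0.31, -1.2, 5.64], [0.04, 0.41, -1.35, 6.47], [0.04, 0.52, -1.49, 7.31], [0.04, 0.65, -1.62, 8.14]]
```

View pics/c2.png

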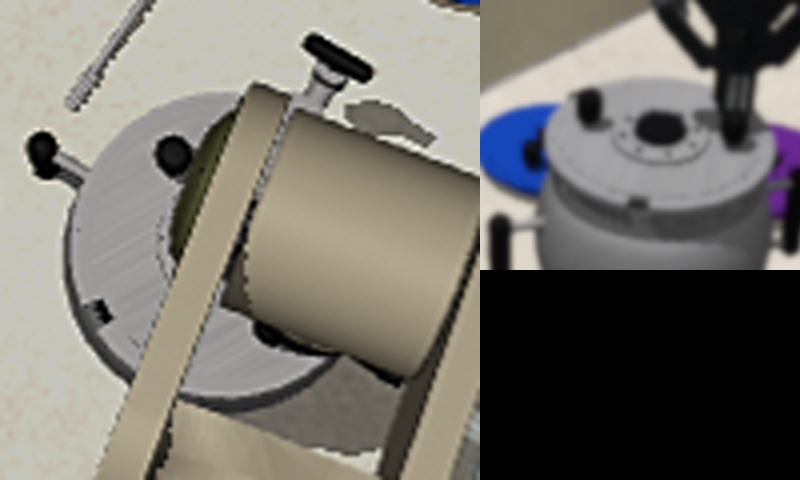

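Top shows the lid turning: the notch is at (249.5, 233), about 120°, and knob_right is at (268.4, 194), 31°. The finger is against knob_left with a lag of about 22° and a light force, so I'll continue the stroke.

Emit:
arm_command:
  plan:
    - [[0.05,-0.01,-0.17,0.65,0,0],[0.05,0.01,-0.35,1.5,0,0],[0.05,0.04,-0.53,2.3,0,0],[0.05,0.08,-0.71,3.15,0,0],[0.05,0.14,-0.88,4,0,0],[0.05,0.22,-1.04,4.8,0,0],[0.05,0.31,-1.2,5.65,0,0],[0.05,0.41,-1.35,6.5,0,0],[0.05,0.52,-1.49,7.3,0,0],[0.05,0.65,-1.62,8.15,0,0]]

```text
time_s: 5.2
position: [0.4724, -0.0194, 0.2617]
tool_rot: [[0.001, 1.0, 0.018], [-0.001, 0.018, -1.0], [-1.0, 0.001, 0.001]]
ft_force: [1.5, -2.6, -0.0]
grip_width: -0.0002
```

```bash
python3 -c "
from h import *
stroke([-181,-186,-191,-196,-201,-206,-211,-216,-221,-226])"
```

```text
t 5.2 p [ 0.4724 -0.0194  0.2617] psi -89.0 phi -176.9 r 0.0522 F [ 1.5 -2.6 -0. ] q [-17.  14.  85.  -0.  81. -18.] w -0.0002
[[-0.01, 0.01, -0.15, 0.67], [-0.01, 0.02, -0.33, 1.51], [-0.01, 0.05, -0.51, 2.34], [-0.01, 0.1, -0.69, 3.17], [-0.01, 0.16, -0.86, 4.01], [-0.01, 0.23, -1.02, 4.84], [-0.01, 0.32, -1.18, 5.67], [-0.01, 0.42, -1.33, 6.51], [-0.01, 0.54, -1.47, 7.34], [-0.01, 0.67, -1.6, 8.17]]
```

Emit:
arm_command:
  plan:
    - [[0,0.01,-0.15,0.65,0,0],[0,0.02,-0.33,1.5,0,0],[0,0.05,-0.51,2.3,0,0],[0,0.1,-0.69,3.15,0,0],[0,0.16,-0.86,4,0,0],[0,0.23,-1.02,4.85,0,0],[0,0.32,-1.18,5.65,0,0],[0,0.42,-1.33,6.5,0,0],[0,0.54,-1.47,7.35,0,0],[0,0.67,-1.6,8.15,0,0]]

```text
time_s: 6.2
position: [0.4877, 0.0213, 0.2613]
tool_rot: [[-0.001, 0.671, -0.741], [-0.0, -0.741, -0.671], [-1.0, -0.001, 0.001]]
ft_force: [-2.0, -1.1, -1.6]
grip_width: 0.0001
```

```bash
python3 -c "
from h import *
stroke([-229,-233,-237,-241,-245,-249,-252,-255,-258,-260])"
```

```text
t 6.2 p [0.4877 0.0213 0.2613] psi -137.9 phi 134.2 r 0.0528 F [-2.  -1.1 -1.6] q [-11.  15.  83.  -0.  82.  36.] w 0.0001
[[-0.03, 0.03, -0.12, 0.52], [-0.03, 0.04, -0.26, 1.19], [-0.03, 0.06, -0.41, 1.86], [-0.03, 0.08, -0.55, 2.52], [-0.03, 0.12, -0.69, 3.19], [-0.03, 0.17, -0.83, 3.86], [-0.03, 0.21, -0.93, 4.36], [-0.03, 0.26, -1.02, 4.86], [-0.03, 0.31, -1.12, 5.36], [-0.03, 0.35, -1.18, 5.69]]
```

Emit:
arm_command:
  plan:
    - [[0,0.03,-0.12,0.5,0,0],[0,0.04,-0.26,1.2,0,0],[0,0.06,-0.41,1.85,0,0],[0,0.08,-0.55,2.5,0,0],[0,0.12,-0.69,3.2,0,0],[0,0.17,-0.83,3.85,0,0],[0,0.21,-0.93,4.35,0,0],[0,0.26,-1.02,4.85,0,0],[0,0.31,-1.12,5.35,0,0],[0,0.35,-1.18,5.7,0,0]]

```text
time_s: 7.2
position: [0.5152, 0.0351, 0.2613]
tool_rot: [[-0.002, 0.14, -0.99], [0.001, -0.99, -0.14], [-1.0, -0.001, 0.002]]
ft_force: [-3.3, 0.6, 0.2]
grip_width: 0.0004
```

```bash
python3 -c "
from h import *
stroke([-261,-262,-263,-264,-265,-266,-267,-268,-268,-268])
t=snap('top','t3.png');s=snap('side','s3.png')
a=cv2.resize(t['img'][155:275,225:345],None,fx=4,fy=4,interpolation=2)
b=cv2.resize(s['img'][130:220,230:350],None,fx=3,fy=3,interpolation=2)
b=cv2.copyMakeBorder(b[:, :320],0,210,0,0,cv2.BORDER_CONSTANT)
cv2.imwrite('pics/c3.png',np.hstack([a,b])[:,:,::-1])"
```

```text
t 7.2 p [0.5152 0.0351 0.2613] psi -171.9 phi 100.2 r 0.0524 F [-3.3  0.6  0.2] q [-9. 18. 79.  0. 83. 73.] w 0.0004
[[-0.03, 0.01, -0.05, 0.18], [-0.03, 0.01, -0.08, 0.34], [-0.03, 0.01, -0.12, 0.51], [-0.03, 0.02, -0.15, 0.68], [-0.03, 0.02, -0.19, 0.84], [-0.03, 0.02, -0.23, 1.01], [-0.03, 0.02, -0.26, 1.18], [-0.03, 0.03, -0.3, 1.34], [-0.03, 0.03, -0.3, 1.34], [-0.03, 0.03, -0.3, 1.34]]
```

View pics/c3.png

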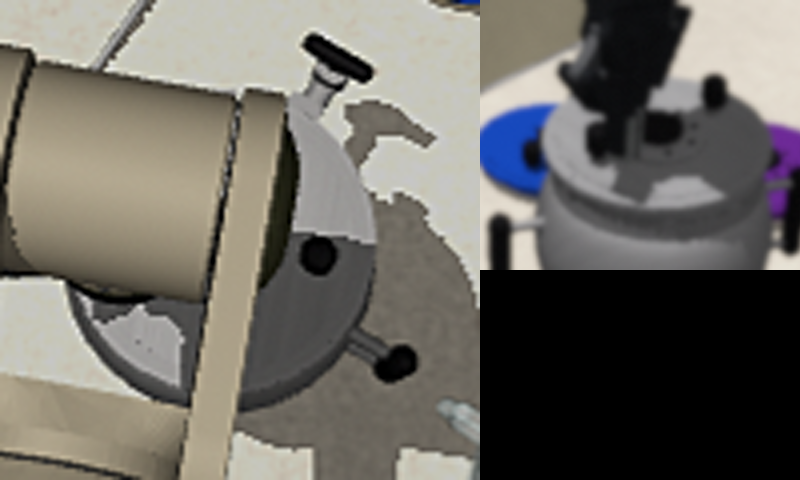

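Knob_right is now at (304.4, 219), about -100°, against a target of -120°, so about 20° remains. I'll go on more slowly.

Emit:
arm_command:
  plan:
    - [[0,0.01,-0.05,0.2,0,0],[0,0.01,-0.1,0.4,0,0],[0,0.02,-0.15,0.65,0,0],[0,0.02,-0.2,0.9,0,0],[0,0.02,-0.25,1.1,0,0],[0,0.02,-0.3,1.35,0,0],[0,0.03,-0.34,1.5,0,0],[0,0.03,-0.38,1.7,0,0],[0,0.03,-0.38,1.7,0,0]]

```text
time_s: 8.2
position: [0.5254, 0.0353, 0.2614]
tool_rot: [[0.0, -0.038, -0.999], [-0.0, -0.999, 0.038], [-1.0, 0.0, -0.0]]
ft_force: [-3.0, 0.8, 0.7]
grip_width: -0.0001
```

```bash
python3 -c "
from h import *
stroke([-270.5,-271,-272,-273,-274,-275,-276,-277])
t=snap('top','t4.png')
g=t['img'].max(2); m=(g[190:250,285:325]<45).astype(np.uint8)
n,l,st,c=cv2.connectedComponentsWithStats(m)
for i in range(1,n):
  if st[i,4]>25:
    p=atz(t,c[i][0]+285,c[i][1]+190,.253)[:2]-C; print((c[i]+[285,190]).round(1),st[i,4],np.degrees(np.arctan2(p[1],p[0])).round(1),np.hypot(*p).round(4))
"
```

```text
t 8.2 p [0.5254 0.0353 0.2614] psi 177.8 phi 89.0 r 0.0518 F [-3.   0.8  0.7] q [-9. 19. 77. -0. 83. 83.] w -0.0001
[[-0.03, -0.01, 0.02, 0.05], [-0.03, -0.01, -0.0, 0.13], [-0.03, -0.01, -0.04, 0.3], [-0.03, -0.01, -0.07, 0.47], [-0.03, -0.01, -0.11, 0.63], [-0.03, -0.01, -0.15, 0.8], [-0.03, -0.0, -0.18, 0.97], [-0.03, -0.0, -0.22, 1.13]]
[294.4 203.9] 141 -52.0 0.0361
[302.7 223.4] 77 -111.6 0.0495
[321.7 245.8] 42 -126.9 0.1065
```

Emit:
arm_command:
  plan:
    - [[0,0,-0.04,0.2,0,0],[0,0,-0.08,0.4,0,0],[0,0,-0.12,0.5,0,0],[0,0,-0.16,0.65,0,0],[0,0,-0.2,0.8,0,0],[0,0,-0.2,0.8,0,0]]

```text
time_s: 8.85
position: [0.5304, 0.0349, 0.2613]
tool_rot: [[0.0, -0.122, -0.993], [-0.0, -0.993, 0.122], [-1.0, 0.0, -0.0]]
ft_force: [-2.2, -1.2, 0.1]
grip_width: -0.0002
```

```bash
cat >>h.py <<'E'
def kr():
    show(); t=snap('top','tmp.png'); g=t['img'].max(2); m=(g[190:250,285:325]<45).astype(np.uint8)
    n,l,st,c=cv2.connectedComponentsWithStats(m)
    for i in range(1,n):
        p=atz(t,c[i][0]+285,c[i][1]+190,.253)[:2]-C
        if st[i,4]>25 and .045<np.hypot(*p)<.06: print((c[i]+[285,190]).round(1),st[i,4],np.degrees(np.arctan2(p[1],p[0])).round(1),np.hypot(*p).round(4))
E
python3 -c "
from h import *
kr()"
```

```text
t 8.85 p [0.5304 0.0349 0.2613] psi 173.0 phi 83.4 r 0.0518 F [-2.2 -1.2  0.1] q [-9. 20. 77. -0. 84. 88.] w -0.0002
[301.6 226.2] 76 -119.0 0.05
```

Emit:
arm_command:
  plan:
    - [[0,0,-0.03,0.1,0,0],[0,0,-0.05,0.2,0,0],[0,0,-0.05,0.2,0,0]]

```text
time_s: 9.2
position: [0.5313, 0.035, 0.2612]
tool_rot: [[-0.0, -0.142, -0.99], [0.0, -0.99, 0.142], [-1.0, -0.0, 0.0]]
ft_force: [-2.8, 0.2, -0.3]
grip_width: 0.0003
```

```bash
python3 -c "
from h import *
kr()
t=load('top');s=snap('side','s5.png')
a=cv2.resize(t['img'][155:275,225:345],None,fx=4,fy=4,interpolation=2)
b=cv2.resize(s['img'][140:220,240:340],None,fx=3.2,fy=3.2,interpolation=2)
b=cv2.copyMakeBorder(b,0,480-b.shape[0],0,0,cv2.BORDER_CONSTANT)
cv2.imwrite('pics/c5.png',np.hstack([a,b])[:,:,::-1])"
```

```text
t 9.2 p [0.5313 0.035  0.2612] psi 171.8 phi 82.5 r 0.052 F [-2.8  0.2 -0.3] q [-9. 20. 77.  0. 84. 89.] w 0.0003
[301.5 227.3] 78 -121.4 0.0509
```

View pics/c5.png

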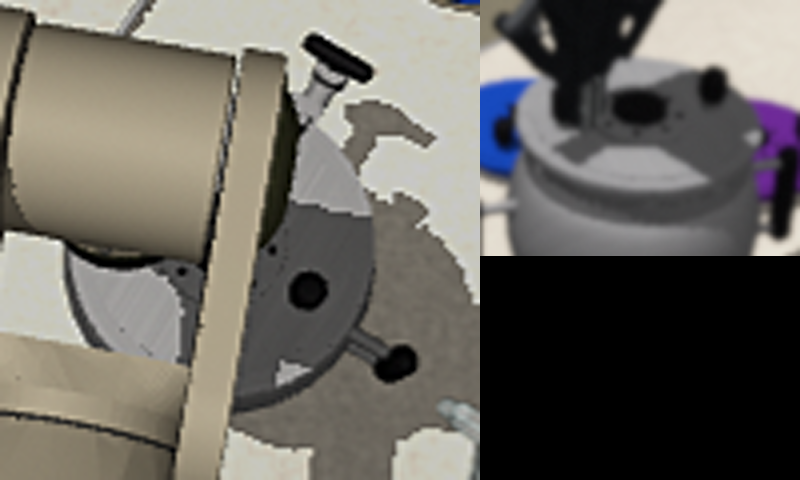

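Knob_right is now near (301.5, 227), about -121°, close to the handle line as wanted. The force hasn't risen yet, so I'll nudge on gently to feel the pin stop.

Emit:
arm_command:
  plan:
    - [[0,0,-0.02,0.1,0,0],[0,0,-0.04,0.1,0,0],[0,0,-0.04,0.1,0,0]]

```text
time_s: 9.6
position: [0.5323, 0.0349, 0.2612]
tool_rot: [[-0.0, -0.152, -0.988], [0.0, -0.988, 0.152], [-1.0, 0.0, 0.0]]
ft_force: [-4.4, 0.8, 0.1]
grip_width: 0.0002
```

```bash
python3 -c "
from h import *
kr()"
```

```text
t 9.6 p [0.5323 0.0349 0.2612] psi 171.2 phi 81.4 r 0.052 F [-4.4  0.8  0.1] q [-9. 20. 76. -0. 84. 90.] w 0.0002
[301.4 227.5] 76 -121.9 0.051
```

Emit:
arm_command:
  plan:
    - [[0,0,-0.02,0,0,0],[0,0,-0.04,0,0,0],[0,0,-0.04,0,0,0]]

```text
time_s: 9.95
position: [0.5334, 0.0347, 0.2613]
tool_rot: [[-0.0, -0.152, -0.988], [-0.0, -0.988, 0.152], [-1.0, 0.0, 0.0]]
ft_force: [-3.1, 0.6, -1.0]
grip_width: 0.0002
```

```bash
python3 -c "
from h import *
kr()"
```

```text
t 9.95 p [0.5334 0.0347 0.2613] psi 171.2 phi 80.1 r 0.0519 F [-3.1  0.6 -1. ] q [-9. 20. 76. -0. 84. 90.] w 0.0002
[301.2 227.7] 75 -122.5 0.0508
```

The stop isn't clear from the force alone. I'll back off, lift and swing aside to see the notch and pin directly.

Emit:
arm_command:
  plan:
    - [[0,0,0.2,0,0,0],[0,0,0.4,0,0,0],[-1,0,0.4,0,0,0],[-2,0,0.4,0,0,0],[-3,-1.5,0.4,0,0,0],[-3,-3.4,0.8,0,0,0],[-3,-5.3,1.6,0,0,0],[-3,-7,2.4,0,0,0],[-3,-8,3,0,0,0],[-3,-8,3,0,0,0]]

```text
time_s: 11.0
position: [0.4882, 0.2468, 0.3368]
tool_rot: [[0.002, -0.148, -0.989], [0.001, -0.989, 0.148], [-1.0, -0.001, -0.001]]
ft_force: [0.1, -0.4, 0.1]
grip_width: -0.0005
```

```bash
python3 -c "
from h import *
kr()
t=load('top');s=snap('side','s6.png')
a=cv2.resize(t['img'][160:265,235:340],None,fx=5,fy=5,interpolation=2)
b=cv2.resize(s['img'][140:220,240:340],None,fx=2.7,fy=2.7,interpolation=2)
b=cv2.copyMakeBorder(b,0,a.shape[0]-b.shape[0],0,0,cv2.BORDER_CONSTANT)
cv2.imwrite('pics/c6.png',np.hstack([a,b])[:,:,::-1])"
```

```text
t 11.0 p [0.4882 0.2468 0.3368] psi 171.5 phi 97.8 r 0.2658 F [ 0.1 -0.4  0.1] q [ 14.  19.  65.   0.  95. 113.] w -0.0005
[301.4 227.9] 69 -122.6 0.0515
```

View pics/c6.png

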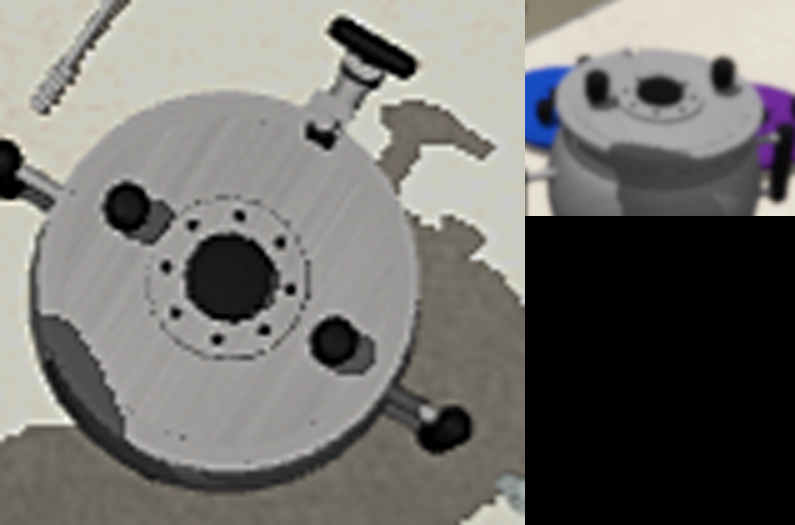

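The notch is now under the tap at about crop (321,134), i.e. pixel (299,187), with a bright spot inside that looks like the pin. I'll zoom in and measure.

```bash
python3 -c "
from h import *
t=load('top')
a=cv2.resize(t['img'][172:202,284:318],None,fx=14,fy=14,interpolation=0)
cv2.imwrite('pics/c7.png',a[:,:,::-1])
f=lambda x,y:(235+(x+.5)/5-.5,160+(y+.5)/5-.5)
A=atz(t,*f(127,207),.253)[:2];B=atz(t,*f(334,342),.253)[:2];d=A-B
print(A,B,(A+B)/2,np.hypot(*d),'notch ang',np.degrees(np.arctan2(d[1],d[0]))-90, 'boss',atz(t,*f(230,277),.235))
for off in (-30.5,-29.5,-33):
  q=C+.08*np.array([np.cos(np.radians(off)),np.sin(np.radians(off))]); print(off,proj(t,np.r_[q,.223]),((proj(t,np.r_[q,.223])-[284,172]+.5)*14-.5))
"
```

```text
[0.55162779 0.02699795] [ 0.49654531 -0.05984999] [ 0.52408655 -0.01642602] 0.10284281090567765 notch ang -32.38452006284516 boss [ 0.52511399 -0.01715564  0.235     ]
-30.5 [[299.14943498 184.71990991]] [[218.59208974 184.5787387 ]]
-29.5 [[298.59272348 184.39405408]] [[210.79812877 180.01675715]]
-33 [[300.51636031 185.57592259]] [[237.72904439 196.56291621]]
```

View pics/c7.png

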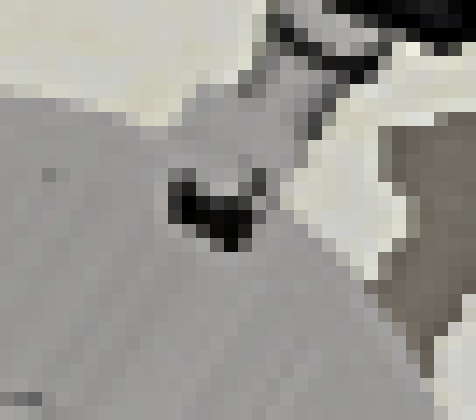

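The pin's grey tip sits in the dark notch with a gap on both sides (about 2 px left, 1 px right), so the notch is on the pin. Next I'll go over the boss to press.

```bash
python3 -c "
from h import *
s=show()
print(rel([.5246,-.0168],.3368,171.5),rel([.5246,-.0168],.27,171.5))"
```

```text
t 11.1 p [0.4897 0.2439 0.3366] psi 171.3 phi 97.6 r 0.2628 F [0.3 0.3 0.2] q [ 14.  19.  65.  -0.  95. 113.] w 0.0001
[-1.00e-02  1.01e+01 -2.96e+00 -3.00e-02 -1.00e-02  0.00e+00] [ 2.67e+00  1.01e+01 -2.96e+00 -3.00e-02 -1.00e-02  0.00e+00]
```

Emit:
arm_command:
  plan:
    - [[0,1.5,-0.4,0,0,0],[0,3,-0.9,0,0,0],[0,4.6,-1.4,0,0,0],[0,6.2,-1.9,0,0,0],[0,7.8,-2.4,0,0,0],[0,9.2,-2.75,0,0,0],[0,10.1,-2.96,0,0,0],[1,10.1,-2.96,0,0,0],[2,10.1,-2.96,0,0,0],[2.5,10.1,-2.96,0,0,0]]

```text
time_s: 12.1
position: [0.5238, -0.0188, 0.272]
tool_rot: [[-0.002, -0.155, -0.988], [0.0, -0.988, 0.155], [-1.0, -0.0, 0.002]]
ft_force: [0.2, -0.0, 0.7]
grip_width: -0.0
```

```bash
python3 -c "
from h import *
sensors.observe();get_image('side');s=show()
print(rel([.5246,-.0168],.2625,171.5))"
```

```text
t 12.15 p [ 0.5235 -0.0185  0.2708] psi 171.1 phi -116.7 r 0.0023 F [ 0.1  0.9 -1.4] q [-15.  19.  77.  -0.  85.  84.] w 0.0001
[ 0.33 -0.08 -0.03 -0.07  0.04  0.  ]
```

Emit:
arm_command:
  plan:
    - [[0.08,-0.06,-0.02,0,0,0],[0.16,-0.06,-0.02,0,0,0],[0.24,-0.06,-0.02,0,0,0],[0.3,-0.06,-0.02,0,0,0],[0.36,-0.06,-0.02,0,0,0],[0.36,-0.06,-0.02,0,0,0]]

```text
time_s: 12.75
position: [0.5251, -0.0156, 0.2648]
tool_rot: [[-0.0, -0.152, -0.988], [0.0, -0.988, 0.152], [-1.0, -0.0, 0.0]]
ft_force: [0.6, 0.8, -0.6]
grip_width: 0.0001
```

Emit:
arm_command:
  plan:
    - [[0.04,0,0,0,0,0],[0.08,0,0,0,0,0],[0.12,0.02,0,0,0,0],[0.15,0.02,0,0,0,0],[0.15,0.02,0,0,0,0]]

```text
time_s: 13.25
position: [0.525, -0.0161, 0.2609]
tool_rot: [[-0.0, -0.152, -0.988], [0.0, -0.988, 0.152], [-1.0, -0.0, 0.0]]
ft_force: [-0.3, -0.1, -0.3]
grip_width: -0.0
```

Emit:
arm_command:
  plan:
    - [[0.02,0,0,0,0,0],[0.04,0,0,0,0,0],[0.06,0,0,0,0,0],[0.06,0,0,0,0,0]]

```text
time_s: 13.65
position: [0.525, -0.0161, 0.2595]
tool_rot: [[-0.0, -0.152, -0.988], [0.0, -0.988, 0.152], [-1.0, -0.0, 0.0]]
ft_force: [-0.3, -0.6, -0.1]
grip_width: -0.0001
```

Emit:
arm_command:
  plan:
    - [[0.02,0,0,0,0,0],[0.04,0,0,0,0,0],[0.04,0,0,0,0,0]]

```text
time_s: 13.95
position: [0.5251, -0.0161, 0.2586]
tool_rot: [[0.0, -0.152, -0.988], [-0.0, -0.988, 0.152], [-1.0, 0.0, -0.0]]
ft_force: [-0.6, 0.2, -0.1]
grip_width: -0.0006
```

Emit:
arm_command:
  plan:
    - [[0.02,0,0,0,0,0],[0.04,0,0,0,0,0],[0.04,0,0,0,0,0]]

```text
time_s: 14.25
position: [0.525, -0.0161, 0.2575]
tool_rot: [[-0.0, -0.152, -0.988], [0.0, -0.988, 0.152], [-1.0, -0.0, 0.0]]
ft_force: [-0.3, -0.3, -0.2]
grip_width: 0.0003
```

Emit:
arm_command:
  plan:
    - [[0.02,0,0,0,0,0],[0.04,0,0,0,0,0],[0.04,0,0,0,0,0]]

```text
time_s: 14.55
position: [0.525, -0.0161, 0.2571]
tool_rot: [[0.0, -0.152, -0.988], [-0.0, -0.988, 0.152], [-1.0, 0.0, -0.0]]
ft_force: [-2.2, 0.4, 3.9]
grip_width: 0.0001
```

Emit:
arm_command:
  plan:
    - [[0.02,0,0,0,0,0],[0.04,0,0,0,0,0],[0.04,0,0,0,0,0]]

```text
time_s: 14.85
position: [0.525, -0.0161, 0.257]
tool_rot: [[0.002, -0.152, -0.988], [-0.001, -0.988, 0.152], [-1.0, 0.0, -0.002]]
ft_force: [-4.9, -0.1, 10.9]
grip_width: 0.0002
```

Emit:
arm_command:
  plan:
    - [[0.02,0,0,0,0,0],[0.02,0,0,0,0,0]]

```text
time_s: 15.05
position: [0.525, -0.0161, 0.257]
tool_rot: [[0.002, -0.152, -0.988], [-0.001, -0.988, 0.152], [-1.0, 0.0, -0.002]]
ft_force: [-5.2, 0.7, 15.2]
grip_width: 0.0
```

Emit:
arm_command:
  plan:
    - [[0.02,0,0,0,0,0],[0.03,0,0,0,0,0],[0.03,0,0,0,0,0]]

```text
time_s: 15.35
position: [0.525, -0.0161, 0.257]
tool_rot: [[0.003, -0.152, -0.988], [-0.001, -0.988, 0.152], [-1.0, 0.001, -0.003]]
ft_force: [-7.1, 1.2, 20.0]
grip_width: 0.0002
```

```bash
python3 -c "
from h import *
s=show();print(s['wrist_torque'])
s=snap('side','s8.png')
o=load('side')
b=np.vstack([cv2.resize(cv2.imread('pics/'+f)[140:215,225:355],None,fx=5,fy=4,interpolation=2) for f in('s6.png','s8.png')])
cv2.imwrite('pics/c8.png',b)"
```

```text
t 15.35 p [ 0.525  -0.0161  0.257 ] psi 171.3 phi 40.2 r 0.0006 F [-7.1  1.2 20. ] q [-15.  19.  78.  -0.  82.  84.] w 0.0002
[0.23598041 1.29401554 0.03589838]
```

View pics/c8.png

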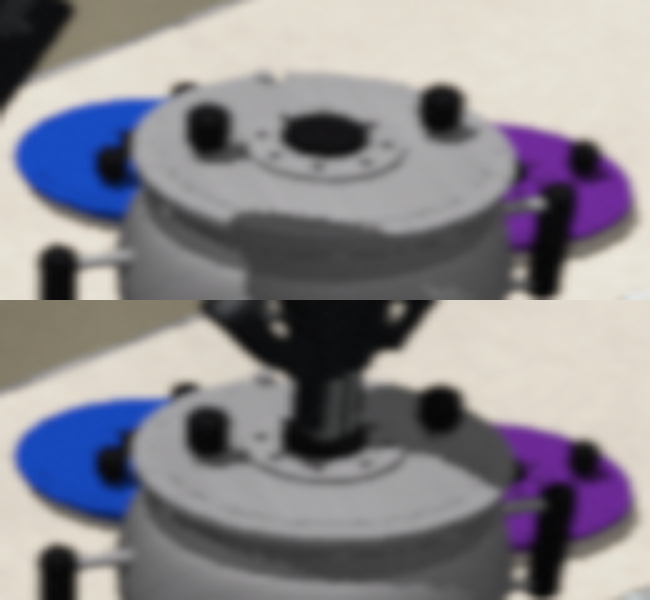

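The picture shows the fingers on the boss, but the height change is too small to read by eye. I'll compare sub-pixel knob positions before and after pressing.

```bash
python3 -c "
from h import *
def tm(f,g,box):
    A=cv2.cvtColor(cv2.imread('pics/'+f),6);B=cv2.cvtColor(cv2.imread('pics/'+g),6)
    x,y,w,h=box; T=A[y:y+h,x:x+w]; S=B[y-4:y+h+4,x-4:x+w+4]
    k=8; u=lambda i:cv2.resize(i,None,fx=k,fy=k,interpolation=2)
    r=cv2.matchTemplate(u(S),u(T),cv2.TM_CCOEFF_NORMED); _,m,_,l=cv2.minMaxLoc(r); return round(m,3),[(q-4*k)/k for q in l]
print('krside',tm('s6.png','s8.png',(307,158,14,15)))
print('klside',tm('s6.png','s8.png',(261,163,12,16)))
print('handle ref',tm('s6.png','s8.png',(331,186,12,28)))
print('front edge',tm('s6.png','s8.png',(255,180,14,22)))
print('pin',tm('s6.png','s8.png',(272,155,12,9)))
print('s0->s6 handle',tm('s0.png','s6.png',(331,186,12,28)))
s=load('side');P=lambda z0,p:proj(s,p)
Cw=np.r_[C,0]; a=np.radians(-30.)
e=np.array([np.cos(a),np.sin(a),0]);n=np.array([-e[1],e[0],0]);zz=np.array([0,0,1.])
for nm,dz,ti in(('home',0,0),('clips',.0025,1.9),('riding',.004,3.)):
    c,sn=np.cos(np.radians(ti)),np.sin(np.radians(ti)); ex=e*c+zz*sn; ez=zz*c-e*sn
    o=Cw+zz*(.215+dz); print(nm,proj(s,[o+.052*n+.036*ez,o-.052*n+.036*ez,o+.017*ez,o+.082*ex+.005*ez,o-.082*ex+.005*ez]).round(1).tolist())
"
```

```text
krside (0.945, [-0.375, 0.25])
klside (0.998, [-0.125, 0.875])
handle ref (0.993, [-0.125, 0.0])
front edge (0.996, [0.25, 0.75])
pin (0.427, [-4.0, 2.25])
s0->s6 handle (0.999, [0.0, 0.0])
home [[266.1, 168.0], [312.5, 161.6], [289.1, 172.4], [276.7, 158.9], [302.8, 198.3]]
clips [[266.3, 167.3], [312.8, 160.8], [289.3, 171.6], [276.8, 157.0], [302.8, 198.4]]
riding [[266.4, 166.8], [313.0, 160.4], [289.4, 171.0], [276.9, 155.8], [302.8, 198.4]]
```

The left knob dropped about 0.9 px between the two side views (0.7 predicted for clips to home). The contact height, TCP 0.257 and tips 0.232, is exactly the home boss height. I'll release, move clear and verify.

Emit:
arm_command:
  plan:
    - [[-0.1,0,0,0,0,0],[-0.3,0,0,0,0,0],[-1,0,0,0,0,0],[-2,0,0,0,0,0],[-3,-1.5,0.4,0,0,0],[-3.2,-3.4,0.8,0,0,0],[-3.2,-5.3,1.6,0,0,0],[-3.2,-7.2,2.4,0,0,0],[-3.2,-9.2,2.8,0,0,0],[-3.2,-10,3,0,0,0]]

```text
time_s: 16.4
position: [0.488, 0.2457, 0.3342]
tool_rot: [[-0.0, -0.149, -0.989], [0.001, -0.989, 0.149], [-1.0, -0.0, 0.0]]
ft_force: [0.4, 0.0, -0.4]
grip_width: 0.0003
```

```bash
python3 -c "
from h import *
t=snap('top','t9.png');s=snap('side','s9.png'); show()
def tm(f,g,box):
    A=cv2.cvtColor(cv2.imread('pics/'+f),6);B=cv2.cvtColor(cv2.imread('pics/'+g),6)
    x,y,w,h=box; T=A[y:y+h,x:x+w]; S=B[y-4:y+h+4,x-4:x+w+4]
    k=8; u=lambda i:cv2.resize(i,None,fx=k,fy=k,interpolation=2)
    r=cv2.matchTemplate(u(S),u(T),cv2.TM_CCOEFF_NORMED); _,m,_,l=cv2.minMaxLoc(r); return round(m,3),[(q-4*k)/k for q in l]
for n,b in dict(kr=(307,158,14,15),kl=(261,163,12,16),boss=(280,163,20,18),handle=(331,186,12,28),pin=(270,152,16,10),front=(296,188,14,14)).items(): print(n,tm('s6.png','s9.png',b))
f=[cv2.resize(cv2.imread('pics/'+q)[145:170,255:330],None,fx=7,fy=7,interpolation=2) for q in('s6.png','s9.png')]
z=[cv2.resize(cv2.imread('pics/'+q)[172:202,284:321],None,fx=7,fy=7,interpolation=0) for q in('tmp.png','t9.png')]
z=[cv2.resize(i,(262,175)) for i in z]
cv2.imwrite('pics/c9.png',np.hstack([np.vstack(f),np.vstack(z)]))"
```

```text
t 16.5 p [0.4883 0.2451 0.3339] psi 171.5 phi 97.9 r 0.2641 F [-0.5 -1.1  0.3] q [ 14.  19.  66.   0.  95. 113.] w -0.0001
kr (0.999, [-0.125, 0.125])
kl (0.998, [-0.125, 0.875])
boss (0.998, [-0.125, 0.5])
handle (0.999, [0.0, 0.0])
pin (0.983, [0.25, 0.375])
front (0.998, [-2.625, 0.75])
```

View pics/c9.png

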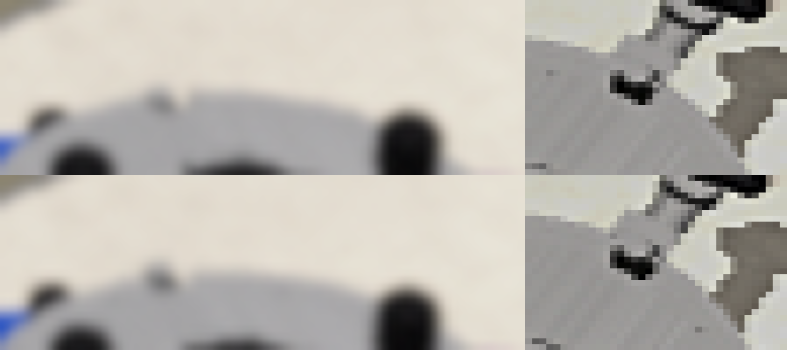

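In the lower pair the far edge has dropped at the pin, and the pin now stands proud of the flange. The two knobs moved unequally, though, so I'll check flatness from the flange edge profile, using the initial 3° lean as reference.

```bash
python3 -c "
from h import *
s=load('side');a=np.radians(-30.);e=np.array([np.cos(a),np.sin(a),0]);n=np.array([-e[1],e[0],0]);zz=np.array([0,0,1.])
th=np.linspace(0,2*np.pi,721)
def circ(dz,ti):
    c,sn=np.cos(np.radians(ti)),np.sin(np.radians(ti)); ex=e*c+zz*sn; ez=zz*c-e*sn; o=np.r_[C,.215+dz]
    P=proj(s,[o+.082*(np.cos(t)*ex+np.sin(t)*n)+.005*ez for t in th]); return P
def up(P,x): 
    m=P[:,1]<np.median(P[:,1]); Q=P[m]; i=Q[:,0].argsort(); return np.interp(x,Q[i,0],Q[i,1])
X=[262,266,284,288,292,296,300,304,322,325]
R={k:np.array([up(circ(*v),x) for x in X]) for k,v in dict(ride=(.004,3),clip=(.0025,1.9),home=(0,0)).items()}
def edge(f):
    g=cv2.imread('pics/'+f).astype(float).mean(2); out=[]
    for x in X:
        col=cv2.GaussianBlur(g,(3,1),0)[145:180,x]
        lo,hi=140,None; b=col[:5].max(); L=np.median(col[12:18]); 
        p=up(circ(.002,1.5),x)-145; w=np.arange(int(p)-6,int(p)+7); d=-np.gradient(col)[w]; d[d<0]=0; out.append(145+(w*d).sum()/d.sum())
    return np.array(out)
E={f:edge(f) for f in('s0.png','s6.png','s9.png')}
print(X);print('pred clip-ride',(R['clip']-R['ride']).round(2));print('pred home-ride',(R['home']-R['ride']).round(2))
print('s6-s0',(E['s6.png']-E['s0.png']).round(2));print('s9-s0',(E['s9.png']-E['s0.png']).round(2));print('s9-s6',(E['s9.png']-E['s6.png']).round(2))
print('s9-home',(E['s9.png']-R['home']).round(2));print('s0-ride',(E['s0.png']-R['ride']).round(2))
"
```

```text
[262, 266, 284, 288, 292, 296, 300, 304, 322, 325]
pred clip-ride [1.05 1.09 1.12 1.11 1.09 1.06 1.04 1.   0.73 0.65]
pred home-ride [2.86 2.95 3.02 2.99 2.94 2.87 2.79 2.69 1.93 1.73]
s6-s0 [-0.75  1.22  2.44  2.46  2.33  2.68  2.41  2.2   0.43  0.37]
s9-s0 [-1.34  0.94  3.23  3.13  3.01  3.13  2.94  2.76  0.68  0.36]
s9-s6 [-0.6  -0.28  0.79  0.67  0.68  0.45  0.53  0.55  0.25 -0.01]
s9-home [-1.84  1.09  0.05 -0.11  0.1   0.1  -0.07 -0.18 -0.55 -3.47]
s0-ride [ 2.36  3.1  -0.16 -0.25  0.03 -0.16 -0.22 -0.25  0.69 -2.11]
```

At the clean columns the flange's far edge matches the home prediction to within ±0.2 px, having dropped 3.0 px from riding against 2.9 predicted. The pin is in the notch and the gripper is clear, so I'll check the bystanders and hand in.

```bash
python3 -c "
from h import *
A=cv2.imread('pics/t0.png').astype(int);B=cv2.imread('pics/t9.png').astype(int)
for n,(x,y,w,h) in dict(jar=(168,172,42,42),spoon=(238,135,40,48),teapot=(330,245,88,65)).items(): print(n,np.abs(A-B)[y:y+h,x:x+w].mean().round(2))
print(workorder.close_job())"
```

```text
jar 12.47
spoon 13.8
teapot 12.91
the job is handed in; nothing more can be done
None
```

View pics/t9.png

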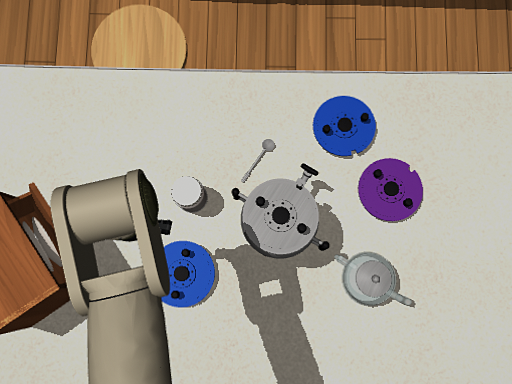

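I turned the lid about 170° clockwise with the shut fingertips against knob_left, at 3 to 4 N, until the notch met the pin. I then pressed the boss with up to 20 N, moved the gripper clear and handed in at about 16.5 s. No verdict is given.

**Checks that passed**
- **Pin in notch:** the last top picture shows the pin inside the notch with gaps on both sides.
- **Lid home:** the far flange edge matches the home prediction to about 0.2 px at the clean columns. The boss stopped at 0.232 m, exactly the home height.
- **Bystanders and gripper:** the jar, spoon and teapot are at the same pixels as at the start. The gripper is clear at about (0.49, 0.25, 0.33).

**Checks that failed or disagreed**
- **No snap felt:** I felt no distinct snap past the clips. Before pressing, the far edge had already dropped 2.4 px, against 1.1 px expected for a lid resting on the clips.
- **Uneven knobs:** during the press knob_left dropped 0.9 px but knob_right only 0.1 px. The lid may have been sitting unevenly on the clips beforehand.
- **Outer edge columns:** the columns away from the middle of the flange edge were spoiled by the background and tell nothing.
- **Notch angle:** the knobs gave about -32.4° for the notch before pressing, against about -30° for the pin. That is about 3 mm, inside the 6 mm limit.
- **Bystander pixel difference:** this came out at about 13 grey levels for all three, so it proved nothing. I compared the pictures by eye instead, after handing in.

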